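Tip the stray vial out of the divided organiser

TASK

A small vial stands in one compartment of the grey divided organiser. Lift the organiser by its centre post, tilt it toward that compartment's corner so that the vial slides out through the corner gap into the white dish, with the binder clip staying in the organiser, then set the organiser back down upright on the bench. Do not touch the vial with the gripper.

Things in the scene. Friction and masses are not known exactly. Their poses are not given: they have to be found in the camera images.
- organiser: Loose grey slippery-plastic tray, 116 x 116 mm, origin under its centre. Walls 26 mm high, 3 mm thick; a wall cross makes four compartments 53 mm square; floor 3 mm. x, y run along the walls, corners at (+-58, +-58) mm. At each corner both outer walls stop 26 mm short: a gap down to the floor. Tilted 35 to 45 deg straight toward a corner, only that compartment empties, over the corner. 0.16 kg
- organiser_grip (a point): Centre of the square grip on top of the organiser's centre post, 68 mm above the tray's underside. The grip is 22 x 22 mm, its flats parallel to the tray's walls, and reaches from 50 to 86 mm above the underside; below it is a thinner round post. Axes as those of the organiser (z up through the post).
- vial_mid (a point): Middle (16 mm above its foot) of the vial to be tipped out: clear glass, white cap, 12 mm diameter, 32 mm tall, standing in one of the organiser's two compartments on its -x side. (A brown vial outside the organiser on the bench is not meant.)
- clip: Black binder clip, 32 x 23 x 35 mm with its wire loop, lying loose in the other of the two -x compartments; origin at the centre of its underside. It stays in the organiser.
- dish: White open rectangular dish fixed to the bench, 120 mm (its x) by 150 mm (its y), 33 mm high over its rounded rim, walls 4 mm, inner floor 5 mm above the bench; origin at the centre of its underside on the bench.

How it is judged (in metres and radians):
On the way:
1. the organiser is lifted and tilted by at least 17 degrees (angle between organiser_grip's own z axis and vertical above 0.3 rad and height (world z) of organiser_grip above 0.085 m), for 0.1 s.
At the end, for the whole second after the job is handed in: The vial lies inside the dish, the clip is still inside the organiser's outline and on its floor, and the organiser stands upright (within about 8 degrees) on the bench itself, its grip centre no more than 80 mm above the bench, beside the dish (centres over 100 mm apart) (x of vial_mid in the frame of dish between -0.058 and 0.058 m and y of vial_mid in the frame of dish between -0.073 and 0.073 m and height (world z) of vial_mid below 0.04 m and x of clip in the frame of organiser_grip between -0.058 and 0.058 m and y of clip in the frame of organiser_grip between -0.058 and 0.058 m and z of clip in the frame of organiser_grip below -0.03 m and angle between organiser_grip's own z axis and vertical below 0.15 rad and height (world z) of organiser_grip below 0.08 m and horizontal distance between organiser_grip and dish above 0.1 m); the robot touches nothing.
It fails at once if the gripper touches the vial (contact force between the fingers and vial above 0.5 N).
It also fails if it takes over 51 s, if anything falls off the work surface, if the arm or the gripper's body presses on something with over 40 N, if the wrist force passes 120 N, or if a joint passes its speed limit or range.

ROBOT

A 6-joint arm with a two-finger parallel gripper is mounted at the origin on a cart in front of the work surface, level with it; the furniture and walls round the work are solid. World frame = base frame: x ahead of the robot, y to its left, z up, the work surface at z = 0. Lengths are in m, angles in degrees, forces in N, time in s.
With the tool pointing down it reaches from about 0.375 to 0.9 m from the base axis. Payload 3.1 kg.
Tool frame: the origin (TCP) lies midway between the tips of the shut fingers; the grasp point (between the pads) lies 19 mm behind it (arm.grasp_offset is the distance from the TCP to the grasp point, in m); z points along the fingers, x is the direction in which the jaws open and shut, and the axes are right-handed (so a half turn about z gives the same grasp; the last joint's range is limited). The gripper opens to 85 mm and grips with 20 to 120 N. Pads are 22 mm wide; open, the fingers measure 114 mm over their backs; the gripper's body (76 mm by 85 mm) begins 54 mm behind the grasp point. The pads swing forward as they close: fully open they stand 13 mm farther back than shut.
Start: joints at [-85.858, 30.224, 82.088, -0, 67.689, -10.227], TCP at [0.155, -0.605, 0.231] pointing down, gripper open.
Joint ranges: [-176.69, 176.69], [-43.24, 126.21], [12.49, 139.97], [-82, 262], [0, 151.66], [-163.58, 163.58]. Speed limits (degrees/s): [159.86, 159.86, 180, 180, 180, 180].

INTERFACE

Orientations are given as a 3x3 rotation matrix whose columns are the frame's x, y, z axes.
In Python, from workcell import arm gives the robot as it stands. The module is installed in compiled form; this text tells all that it offers.
- The arm moves only by the tool carry_out, never from a script. Its arguments are lists of equal length, an entry for each row: "travel": the shift along the tool's x, y, z in cm, a list of three; "turn": the turn about the tool's z in rad. In form: {"travel": [[dx, dy, dz], ...], "turn": [turn, ...]}. A call has 1 to 8 rows; each row shifts and turns the commanded pose from where the row before left it, along the tool's axes as they then stand; what a row does not reach is not made up. A row lasts 1/12 s, in which the tool goes at most 41.7 mm and 7.16 degrees, less where a joint would pass 70% of its speed; a pose out of reach is approached as far as the arm can. A call with a gripper value outside its range is refused whole. "jaw" is the finger opening in cm, from 0 to 8.54, set as the call begins (left out, the last holds). The fingers move at their own pace and stop on an object; "newtons" is the grip in N (left out, the last holds). Time passes only in rows, so rows that do not move let the fingers close. It gives the time, the measured TCP pose, the force and the opening at its end, in the units of the state.
- arm.observe(): the state, without advancing time (a new reading comes with each control period).
- arm.grab_frame(name): name is "scene" or "top" or "wrist"; returns (picture, depth): 400x640x3 uint8, red, green, blue; 400x640 float32, m along the optical axis (not along the pixel's ray), 0 where there is no reading.
- arm.calibration(name): a dict with "vertical_fov" (degrees; the focal length in pixels is half the picture's height over the tangent of half this angle, whatever the lens; pixels are square), "cx", "cy" (the principal point, pixels), "cam_to_world" (4x4, takes a point from camera to world coordinates); the wrist camera has in their place "tool_from_camera" (4x4, takes a point from camera to tool coordinates, whose origin is the TCP and whose axes are the tool frame's). Camera axes: x right, y up, looking along -z (the intrinsics and any distortion apply to the point x, -y, -z); pixel columns grow to the right and rows downward; lengths in m; the calibration is good to about 2 mm. The wrist camera is an equidistant fisheye: a pixel r from the principal point sees the ray r / f radians off the axis. A picture is of the moment at which its call begins: read the wrist's pose just before it. calibration takes no time and is no camera call.
- arm.job_done(): hands the job in, once; it reports no verdict.
The state is a dict: "clock": time; "joints": joint angles; "dq": joint speeds; "effort": joint torques, N m; "eef_pos": TCP position; "ee_rot": TCP orientation; "force": force on the tool from outside, world axes, zero at the start; "wrist_torque": the same for the moment, N m; "gripper_width": opening from 0.0 (shut) to 1.0 (fully open).
Only numpy, scipy, OpenCV 4.12 (cv2) and the standard library are available. Lean on these libraries where they do the work, as an engineer would, in place of code of your own. Each camera call takes 0.05 s, during which the arm holds its last target. There are 200 camera calls.

## Working session

There is one attempt and no reset: what is moved stays moved. The work goes in short steps, Python scripts to look and compute and a tool call to move; the robot and the scene stay as the last step left them, time stands still between calls to the robot, and variables do not carry over. Pictures are saved under pics/ and viewed, about 8 in all and at most 12, crops included, and the job is handed in when it is done.

Besides the shell and the picture viewer there is one more tool, called after "Call:" by a JSON object that holds its "name" and its "arguments". carry_out: Moves the arm, as the interface text tells. Its arguments: {"type":"object","properties":{"travel":{"type":"array"},"turn":{"type":"array"},"jaw":{"type":"number"},"newtons":{"type":"number"}},"required":["travel","turn"]}

```bash
mkdir -p pics
cat > h.py <<'E'
import numpy as np, cv2
from workcell import arm
def cast(name,u,v,z):
    c=arm.calibration(name);f=200/np.tan(np.radians(c["vertical_fov"]/2));T=np.array(c["cam_to_world"])
    d=T[:3,:3]@np.array([(u-c["cx"])/f,-(v-c["cy"])/f,-1]);o=T[:3,3]
    return o+d*(z-o[2])/d[2]
def cloud(name,dep):
    c=arm.calibration(name);f=200/np.tan(np.radians(c["vertical_fov"]/2));T=np.array(c["cam_to_world"])
    v,u=np.mgrid[:400,:640]
    P=np.stack([(u-c["cx"])/f*dep,-(v-c["cy"])/f*dep,-dep],-1)
    return P@T[:3,:3].T+T[:3,3]
E
python3 - <<'E'
from h import *
s=arm.observe();print(s)
for n in("top","scene"):
    p,d=arm.grab_frame(n);cv2.imwrite(f"pics/{n}0.png",p[...,::-1]);np.savez(f"{n}0.npz",p=p,d=d)
    c=arm.calibration(n);print({k:np.round(v,3) for k,v in c.items()},d.min(),d.max())
E
```

```text
{'clock': 0.0, 'joints': array([-8.58578995e+01,  3.02780103e+01,  8.21560325e+01, -6.34222406e-04,
        6.76895246e+01, -1.02265145e+01]), 'dq': array([-0.07095562, -0.00837772, -0.04446405,  0.0801528 ,  0.0651989 ,
       -0.00608891]), 'effort': array([ 4.14022497e-05, -4.42347443e+01, -1.78024918e+01, -2.12419486e-04,
        8.47096700e-03, -3.95451352e-06]), 'eef_pos': array([ 0.15508107, -0.60471861,  0.23034583]), 'ee_rot': array([[ 2.48163192e-01, -9.68718227e-01, -1.65989797e-04],
       [-9.68715912e-01, -2.48162968e-01,  2.15028211e-03],
       [-2.12420999e-03, -3.72823915e-04, -9.99997674e-01]]), 'force': array([-0.34039952, -0.72476068, -0.07340054]), 'wrist_torque': array([0.00889463, 0.005471  , 0.01760152]), 'gripper_width': 1.001045381427765}
{'vertical_fov': np.float64(54.085), 'cx': np.float64(321.061), 'cy': np.float64(200.776), 'cam_to_world': array([[-0.008,  0.995, -0.103,  0.389],
       [-1.   , -0.008, -0.001,  0.109],
       [-0.001,  0.103,  0.995,  0.92 ],
       [ 0.   ,  0.   ,  0.   ,  1.   ]])} 0.0 1.7212187
{'vertical_fov': np.float64(43.496), 'cx': np.float64(328.428), 'cy': np.float64(202.72), 'cam_to_world': array([[-0.683,  0.433, -0.588, -0.007],
       [-0.73 , -0.429,  0.532,  0.569],
       [-0.022,  0.793,  0.609,  0.598],
       [ 0.   ,  0.   ,  0.   ,  1.   ]])} 0.0 3.062217
```

View pics/top0.png

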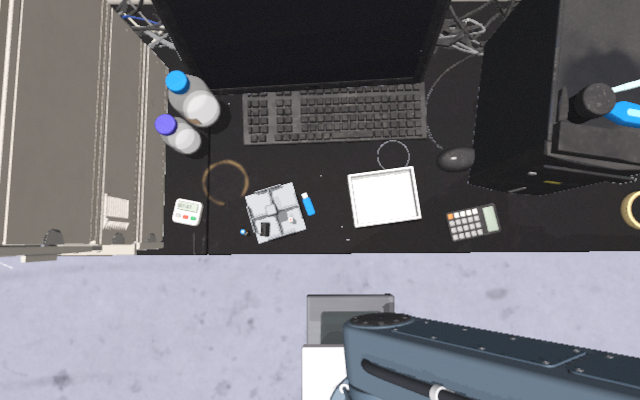

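View pics/scene0.png

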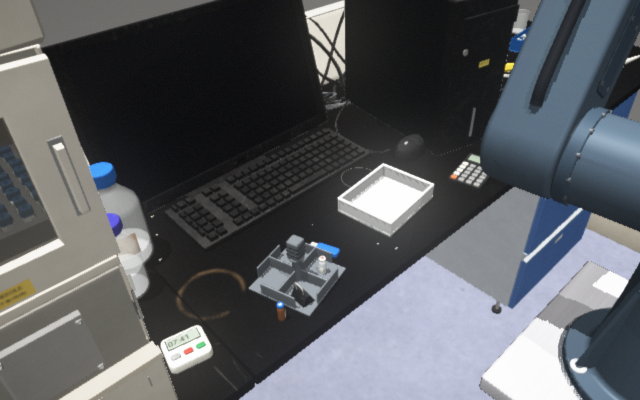

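The top view shows the organiser at about (275,213) and the dish at (385,197). The vial's white cap is at about (291,219) in the lower-right compartment, and the clip is at (265,228), lower-left. The scene view agrees; the brown vial stands outside near (281,311).

Run:
```python
from h import *
for n in("top","scene"):
    z=np.load(n+"0.npz");p=z["p"];P=cloud(n,z["d"])
    x,y,h=P[...,0],P[...,1],P[...,2]
    box=(x>.25)&(x<.6)&(y>-.15)&(y<.35)&(z["d"]>0)
    print(n,"bench z",np.median(h[box&(abs(h)<.02)]))
    m=box&(h>.075)&(h<.1)&(abs(y-.19)<.06);print("grip top",m.sum(),P[m].mean(0) if m.any() else 0,P[m].min(0),P[m].max(0))
    sat=p.max(2).astype(int)-p.min(2)
    org=box&(y>.09)&(y<.29)&(h>.018)&(h<.035)&(sat<30)&(p.min(2)>60)
    dish=box&(y<.1)&(p.min(2)>150)&(h>.022)&(h<.045)
    for k,m in(("org",org),("dish",dish)):
        r=cv2.minAreaRect((P[m][:,:2]*1000).astype(np.float32));print(k,m.sum(),r,np.median(h[m]))
    # colour mask based dish, top
    m=((p.min(2)>150)&box&(y<.1)).astype(np.uint8)
    c=max(cv2.findContours(m,0,2)[0],key=cv2.contourArea)
    q=np.array([cast(n,*a[0],.033)[:2]*1000 for a in c],np.float32);print("dish contour",cv2.minAreaRect(q))
    m=((p.min(2)>60)&(sat<35)&(x>.28)&(x<.5)&(y>.1)&(y<.28)).astype(np.uint8)
    c=max(cv2.findContours(m,0,2)[0],key=cv2.contourArea)
    q=np.array([cast(n,*a[0],.013)[:2]*1000 for a in c],np.float32);print("org contour",cv2.minAreaRect(q))
p=np.load("top0.npz")["p"]
cv2.imwrite("pics/crop1.png",cv2.resize(p[160:260,220:320,::-1],None,fx=6,fy=6,interpolation=cv2.INTER_CUBIC))
```

```text
top bench z 0.0007793007375022087
grip top 110 [0.45758128 0.21620288 0.08480733] [0.4455623  0.20441698 0.07530115] [0.4697914  0.23004628 0.08979197]
org 352 ((454.8728332519531, 228.40966796875), (116.08887481689453, 140.01882934570312), 16.62240219116211) 0.025023791418525676
dish 621 ((491.09259033203125, -34.57605743408203), (121.8987808227539, 151.94784545898438), 7.367351531982422) 0.03268905452595672
dish contour ((489.99334716796875, -33.3411865234375), (122.97813415527344, 153.3904266357422), 7.292171001434326)
org contour ((455.0271301269531, 218.28549194335938), (115.03192901611328, 120.78262329101562), 16.635536193847656)
scene bench z 0.0013559492409201401
grip top 220 [0.45372104 0.22425004 0.08381796] [0.44363297 0.20862318 0.07507675] [0.46880235 0.23666488 0.08910037]
org 1150 ((456.9075012207031, 221.95556640625), (117.3256607055664, 117.89187622070312), 16.955564498901367) 0.024169419145599336
dish 1116 ((490.201171875, -29.751632690429688), (124.28739929199219, 155.1621551513672), 7.2093634605407715) 0.0313255054214871
dish contour ((480.2841491699219, -16.6180419921875), (138.59738159179688, 181.5561065673828), 7.500527381896973)
org contour ((457.3666076660156, 214.74176025390625), (123.65071105957031, 146.6817169189453), 16.864765167236328)
```

View pics/crop1.png

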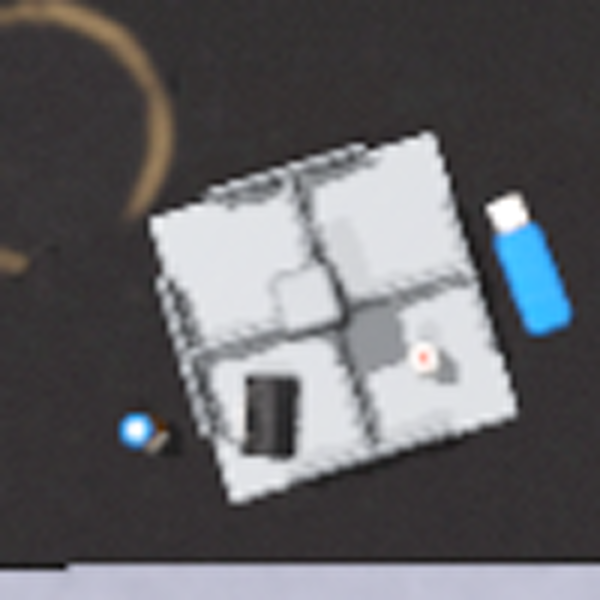

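The crop shows all four compartments. The vial's cap is at crop (424,357) in the corner compartment that points to world -x,-y. The clip is at (270,415), and a loose blue USB stick lies beside the tray. The tool can't tilt (yaw and travel only), so I plan to grip the post across its diagonal and use the dish's rim to pivot the tray in the jaws toward the corner.

Run:
```python
from h import *
yaw=np.radians(16.8);R=np.array([[np.cos(yaw),-np.sin(yaw)],[np.sin(yaw),np.cos(yaw)]])
O=np.array([.4565,.219])
for n in("top","scene"):
    z=np.load(n+"0.npz");p=z["p"];P=cloud(n,z["d"]);x,y,h=P[...,0],P[...,1],P[...,2]
    m=(abs(x-.457)<.04)&(abs(y-.22)<.04)&(h>.0825)&(h<.095)
    q=(P[m][:,:2]*1000).astype(np.float32);print(n,"top face",m.sum(),cv2.minAreaRect(q),q.mean(0))
    L=(P[...,:2]-O)@R   # organiser frame
    ins=(abs(L[...,0])<.062)&(abs(L[...,1])<.062)&(h>-.005)&(h<.06)
    clip=ins&(p.max(2)<50)&(L[...,0]<-.004)&(L[...,1]>.003)
    print("clip",clip.sum(),np.round(np.percentile(L[clip],[5,50,95],axis=0),3).tolist())
    v=ins&(p.min(2)>150)&(h>.029)&(L[...,0]<-.004)&(L[...,1]<-.004)
    print("vial",v.sum(),np.round(np.median(L[v],0),3),np.median(h[v]))
```

```text
top top face 94 ((458.2446594238281, 216.77349853515625), (20.45100975036621, 21.795265197753906), 20.691205978393555) [457.86148 216.69507]
clip 42 [[-0.061, 0.009], [-0.041, 0.025], [-0.026, 0.03]]
vial 20 [-0.028 -0.033] 0.03493400818500897
scene top face 155 ((456.1536560058594, 222.21847534179688), (22.389055252075195, 23.580074310302734), 18.27553367614746) [454.85132 223.18161]
clip 195 [[-0.061, 0.01], [-0.045, 0.042], [-0.018, 0.06]]
vial 40 [-0.029 -0.027] 0.0351156581903691
```

Call:
{"name": "carry_out", "arguments": {"travel": [[-2.3,-2.5,0],[-2.3,-2.5,0],[-2.3,-2.5,0],[-2.3,-2.5,0],[-2.3,-2.5,0],[-2.3,-2.5,0],[-2.3,-2.5,0],[-2.3,-2.5,0]], "turn": [0,0,0,0,0,0,0,0], "jaw": 8, "newtons": 25}}

```text
clock: 0.77
eef_pos: [0.3037, -0.3758, 0.231]
ee_rot: [[0.248, -0.969, -0.0], [-0.969, -0.248, 0.001], [-0.001, 0.0, -1.0]]
force: [0.0, -0.2, 0.5]
gripper_width: 0.935
```

Call:
{"name": "carry_out", "arguments": {"travel": [[-2.3,-2.5,0],[-2.3,-2.5,0],[-2.3,-2.5,0],[-2.3,-2.5,0],[-2.3,-2.5,0],[-2.3,-2.5,0],[-3.5,-1.2,0],[-3.5,-1.2,0]], "turn": [0,0,0,0,0,0,0,0]}}

```text
clock: 1.43
eef_pos: [0.4209, -0.1315, 0.2311]
ee_rot: [[0.248, -0.969, 0.0], [-0.969, -0.248, 0.0], [0.0, -0.0, -1.0]]
force: [0.4, 0.7, 0.2]
gripper_width: 0.937
```

Call:
{"name": "carry_out", "arguments": {"travel": [[-3.5,-1.2,0],[-3.5,-1.2,0],[-3.5,-1.2,0],[-3.5,-1.2,0],[-3.5,-1.2,0],[-3.5,-1.2,0],[-3.5,-1.2,0],[-3.5,-1.2,0]], "turn": [0,0,0,0,0,0,0,0]}}

```text
clock: 2.1
eef_pos: [0.4432, 0.1641, 0.2311]
ee_rot: [[0.248, -0.969, -0.001], [-0.969, -0.248, -0.0], [0.0, 0.001, -1.0]]
force: [0.9, -1.4, -0.0]
gripper_width: 0.937
```

Call:
{"name": "carry_out", "arguments": {"travel": [[0,0,0],[0,0,0],[0,0,0],[0,0,0],[0,0,0],[0,0,0],[0,0,0],[0,0,0]], "turn": [-0.12,-0.12,-0.12,-0.12,-0.12,-0.12,-0.107,0]}}

```text
clock: 2.77
eef_pos: [0.4433, 0.1622, 0.231]
ee_rot: [[0.882, -0.472, -0.001], [-0.472, -0.882, -0.0], [-0.001, 0.0, -1.0]]
force: [1.0, -1.0, 0.4]
gripper_width: 0.936
```

```bash
cat >> h.py <<'E'
def wcloud(dep,s):
    c=arm.calibration("wrist");f=200/np.tan(np.radians(c["vertical_fov"]/2));T=np.array(c["tool_from_camera"])
    v,u=np.mgrid[:400,:640];a=(u-c["cx"])/f;b=(v-c["cy"])/f;r=np.hypot(a,b)+1e-9
    k=np.tan(np.minimum(r,1.5))/r
    P=np.stack([a*k*dep,-b*k*dep,-dep],-1)@T[:3,:3].T+T[:3,3]
    return P@np.array(s["ee_rot"]).T+s["eef_pos"]
E
python3 - <<'E'
from h import *
s=arm.observe();p,d=arm.grab_frame("wrist");cv2.imwrite("pics/w1.png",p[...,::-1])
P=wcloud(d,s);x,y,h=P[...,0],P[...,1],P[...,2];ok=d>0
print(s["eef_pos"],arm.calibration("wrist")["vertical_fov"])
m=ok&(abs(x-.457)<.05)&(abs(y-.22)<.05)&(h>.08)&(h<.095)
print("grip",m.sum(),cv2.minAreaRect((P[m][:,:2]*1000).astype(np.float32)),np.median(h[m]))
sat=p.max(2).astype(int)-p.min(2)
m=ok&(abs(x-.457)<.1)&(abs(y-.22)<.1)&(h>.02)&(h<.032)&(p.min(2)>60)&(sat<35)
print("walls",m.sum(),cv2.minAreaRect((P[m][:,:2]*1000).astype(np.float32)))
m=ok&(y<.08)&(y>-.15)&(h>.026)&(h<.042)&(p.min(2)>140)&(x>.4)&(x<.58)
print("dish",m.sum(),cv2.minAreaRect((P[m][:,:2]*1000).astype(np.float32)))
b=ok&(abs(h)<.015)&(abs(x-.45)<.15);print("bench",np.median(h[b]))
E
```

```text
[0.44334438 0.16218469 0.2310324 ] 65.70646984690485
grip 541 ((457.3890686035156, 219.9976806640625), (21.92620086669922, 22.622638702392578), 16.298933029174805) 0.08514302412321748
walls 1252 ((453.49981689453125, 231.28848266601562), (117.0559310913086, 141.1592559814453), 16.23123550415039)
dish 1298 ((489.62298583984375, -30.35382080078125), (122.2271728515625, 152.013671875), 7.2691826820373535)
bench -0.0001848570531831767
```

View pics/w1.png

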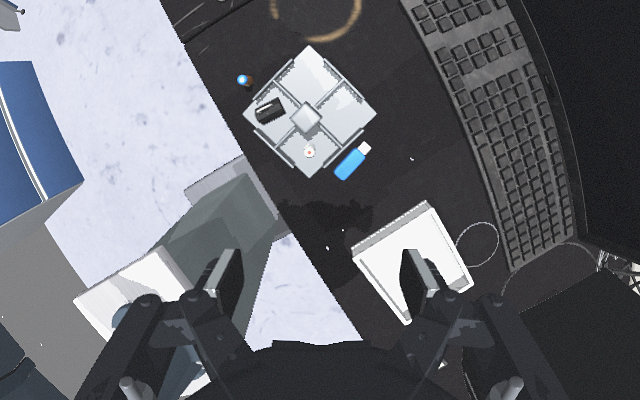

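The wrist view shows the post at (306,117), with the jaws opening across the tray's other diagonal as intended. The vial's cap is at (309,152), the corner facing me, and the clip is at (269,110). Next I move over the post and go down.

Call:
{"name": "carry_out", "arguments": {"travel": [[-0.5,-1.9,0],[-0.5,-1.9,0],[-0.5,-1.97,0],[0,0,3],[0,0,3],[0,0,3],[0,0,3],[0,0,3]], "turn": [0,0,0,0,0,0,0,0]}}

```text
clock: 3.48
eef_pos: [0.4578, 0.2202, 0.0801]
ee_rot: [[0.88, -0.476, 0.001], [-0.476, -0.88, 0.0], [0.0, -0.0, -1.0]]
force: [0.4, 0.6, 0.2]
gripper_width: 0.933
```

Call:
{"name": "carry_out", "arguments": {"travel": [[0,0,2],[0,0,1.2],[0,0,0],[0,0,0]], "turn": [0,0,0,0]}}

```text
clock: 3.82
eef_pos: [0.4574, 0.22, 0.0487]
ee_rot: [[0.88, -0.475, -0.002], [-0.475, -0.88, -0.0], [-0.001, 0.001, -1.0]]
force: [-0.1, -0.2, 0.4]
gripper_width: 0.934
```

Call:
{"name": "carry_out", "arguments": {"travel": [[0,0,0],[0,0,0],[0,0,0],[0,0,0],[0,0,0],[0,0,0],[0,0,0],[0,0,0]], "turn": [0,0,0,0,0,0,0,0], "jaw": 2, "newtons": 30}}

```text
clock: 4.48
eef_pos: [0.4583, 0.2203, 0.0504]
ee_rot: [[0.881, -0.473, 0.002], [-0.473, -0.881, 0.0], [0.001, -0.001, -1.0]]
force: [-0.6, 1.5, 6.1]
gripper_width: 0.345
```

Call:
{"name": "carry_out", "arguments": {"travel": [[0,0,-1],[0,0,-1],[0,0,-0.6],[0,0,0],[0,0,0]], "turn": [0,0,0,0,0]}}

```text
clock: 4.9
eef_pos: [0.4581, 0.2202, 0.076]
ee_rot: [[0.881, -0.473, 0.002], [-0.473, -0.881, 0.0], [0.001, -0.001, -1.0]]
force: [-0.2, 0.4, -1.9]
gripper_width: 0.345
```

```bash
cat > chk.py <<'E'
import sys
from h import *
s=arm.observe();print(np.round(s["eef_pos"],4),np.round(s["force"],1),round(s["gripper_width"],3))
n=sys.argv[1];u0,v0,w,k=[int(a) for a in sys.argv[3:7]]
p,d=arm.grab_frame(n);np.savez("last.npz",p=p,d=d)
cv2.imwrite(f"pics/{sys.argv[2]}.png",cv2.resize(p[v0:v0+int(w*.75),u0:u0+w,::-1],None,fx=k,fy=k,interpolation=cv2.INTER_CUBIC))
# tray floor plane in the empty compartments, from depth
P=cloud(n,d).reshape(-1,3);q=p.reshape(-1,3);sat=q.max(1).astype(int)-q.min(1)
m=(d.reshape(-1)>0)&(sat<30)&(q.min(1)>70)&(P[:,2]>.005)&(np.hypot(P[:,0]-s["eef_pos"][0],P[:,1]-s["eef_pos"][1])<.1)&(P[:,2]<.06)
Q=P[m];best=0;rng=np.random.default_rng(0)
for _ in range(400):
    a=Q[rng.choice(len(Q),3,False)];nn=np.cross(a[1]-a[0],a[2]-a[0]);l=np.linalg.norm(nn)
    if l<2e-4:continue
    nn/=l;nn*=np.sign(nn[2]) or 1
    c=(abs((Q-a[0])@nn)<.0015).sum()
    if c>best and nn[2]>.5:best,N,A=c,nn,a[0]
print("floor plane",best,len(Q),np.round(N,3),"tilt",np.degrees(np.arccos(N[2])),"toward",np.degrees(np.arctan2(N[1],N[0])),"z at tcp",A[2]-((s["eef_pos"][:2]-A[:2])@N[:2])/N[2])
E
python3 chk.py scene lift1 200 190 200 4
```

```text
[0.4581 0.2202 0.076 ] [-0.2  0.4 -1.9] 0.345
floor plane 1268 3735 [0.002 0.01  1.   ] tilt 0.607076663521196 toward 81.14245232175827 z at tcp 0.029275549870160757
```

View pics/lift1.png

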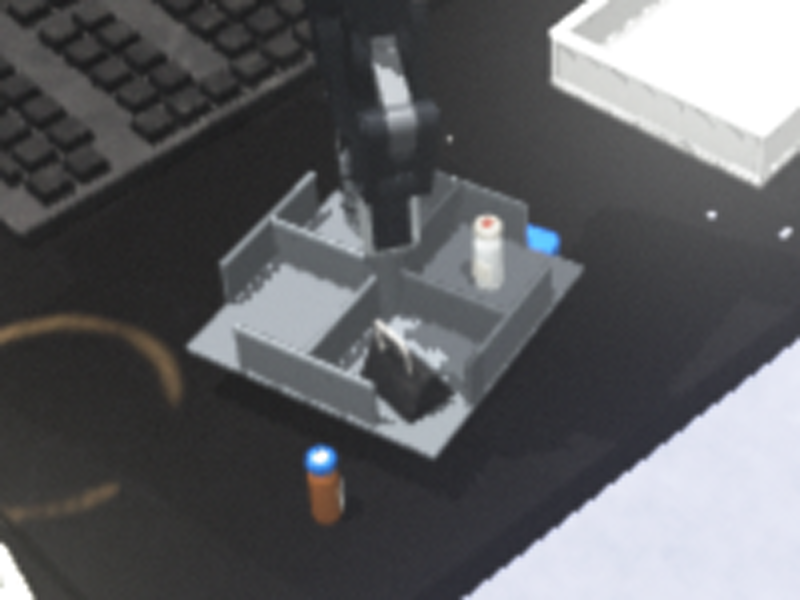

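The tray hangs level, held diagonally, with the vial still upright at (487,250) and the clip at (410,375). Next I carry it to the dish's near (+y) wall, turning it so the vial's corner faces that wall squarely.

Call:
{"name": "carry_out", "arguments": {"travel": [[0,0,-0.5],[0,0,-1],[0,0,-1],[0,0,-0.5],[0.2,0.28,0],[0.4,0.55,0],[0.6,0.83,0],[0.63,0.9,0]], "turn": [0,0,0,0,0,0,0,0]}}

```text
clock: 5.62
eef_pos: [0.4616, 0.188, 0.1051]
ee_rot: [[0.881, -0.473, -0.001], [-0.473, -0.881, -0.0], [-0.0, 0.001, -1.0]]
force: [0.3, -0.5, -1.9]
gripper_width: 0.343
```

Call:
{"name": "carry_out", "arguments": {"travel": [[0.63,0.9,0],[0.63,0.9,0],[0.63,0.9,0],[0.6,0.83,0],[0.4,0.55,0],[0.2,0.26,0],[0,0,0],[0,0,0]], "turn": [0,0,0,0,0,0,-0.03,-0.06]}}

```text
clock: 6.28
eef_pos: [0.4686, 0.1357, 0.1053]
ee_rot: [[0.92, -0.391, 0.0], [-0.391, -0.92, 0.0], [-0.0, -0.0, -1.0]]
force: [0.0, -0.0, -1.6]
gripper_width: 0.347
```

Call:
{"name": "carry_out", "arguments": {"travel": [[0,0,0],[0,0,0],[0,0,0],[0,0,0],[0,0,0],[0,0,0],[0,0,0],[0,0,0]], "turn": [-0.08,-0.09,-0.09,-0.09,-0.08,-0.06,-0.04,0]}}

```text
clock: 6.95
eef_pos: [0.4684, 0.1362, 0.1053]
ee_rot: [[0.992, 0.128, 0.0], [0.128, -0.992, 0.0], [0.0, -0.0, -1.0]]
force: [-0.3, -0.8, -2.1]
gripper_width: 0.346
```

```bash
python3 chk.py scene pre1 230 150 240 3
python3 - <<'E'
from h import *
p,d=arm.grab_frame("top");P=cloud("top",d);s=arm.observe();sat=p.max(2).astype(int)-p.min(2)
x,y,h=P[...,0],P[...,1],P[...,2]
m=(d>0)&(sat<35)&(p.min(2)>60)&(h>.04)&(h<.09)&(y>.03)&(y<.26)&(x>.36)&(x<.58)
r=cv2.minAreaRect((P[m][:,:2]*1000).astype(np.float32));print(m.sum(),r);q=P[m];print("corner",q[q[:,1].argmin()])
E
```

```text
[0.4684 0.1362 0.1053] [-0.3 -0.8 -2.1] 0.346
floor plane 1183 1466 [ 0.    -0.007  1.   ] tilt 0.39290773416418195 toward -87.14726120731011 z at tcp 0.058624185852197315
102 ((454.4742431640625, 144.80364990234375), (13.124177932739258, 128.5595245361328), 4.353940963745117)
corner [0.46403616 0.08110215 0.0554605 ]
```

View pics/pre1.png

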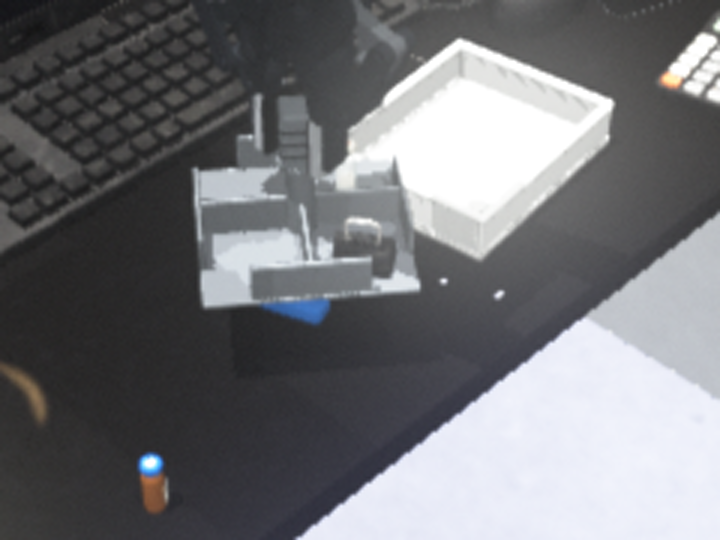

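The scene view shows the tray beside the dish's +y wall with the vial's corner facing it, the clip at (365,245) and the USB stick harmlessly below. Next I lower until the tray's floor is just under rim height, then touch the wall gently.

Call:
{"name": "carry_out", "arguments": {"travel": [[0,0,0.5],[0,0,0.9],[0,0,0.9],[0,0,0.5],[0,0.2,0],[0,0.2,0],[0,0.2,0],[0,0.2,0]], "turn": [0,0,0,0,0,0,0,0]}}

```text
clock: 7.72
eef_pos: [0.4698, 0.1279, 0.0775]
ee_rot: [[0.992, 0.127, 0.001], [0.127, -0.992, 0.0], [0.001, 0.0, -1.0]]
force: [-0.4, 0.8, -1.6]
gripper_width: 0.347
```

Call:
{"name": "carry_out", "arguments": {"travel": [[0,0.15,0],[0,0.15,0],[0,0.1,0],[0,0,0]], "turn": [0,0,0,0]}}

```text
clock: 8.05
eef_pos: [0.4701, 0.1241, 0.0775]
ee_rot: [[0.992, 0.126, 0.0], [0.126, -0.992, 0.0], [0.0, -0.0, -1.0]]
force: [0.7, 0.8, -2.2]
gripper_width: 0.347
```

Call:
{"name": "carry_out", "arguments": {"travel": [[0,0.1,0],[0,0.1,0],[0,0,0]], "turn": [0,0,0]}}

```text
clock: 8.3
eef_pos: [0.4701, 0.1226, 0.0774]
ee_rot: [[0.992, 0.126, -0.0], [0.126, -0.992, 0.001], [0.0, -0.001, -1.0]]
force: [-1.0, 3.6, -1.5]
gripper_width: 0.346
```

Call:
{"name": "carry_out", "arguments": {"travel": [[0,0.1,0],[0,0.1,0],[0,0,0]], "turn": [0,0,0]}}

```text
clock: 8.55
eef_pos: [0.4702, 0.1212, 0.0775]
ee_rot: [[0.992, 0.125, -0.0], [0.125, -0.992, 0.002], [0.0, -0.002, -1.0]]
force: [-0.5, 6.8, -0.2]
gripper_width: 0.343
```

Call:
{"name": "carry_out", "arguments": {"travel": [[0,0.2,-0.18],[0,0.2,-0.2],[0,0.2,-0.2],[0,0,0]], "turn": [0,0,0,0]}}

```text
clock: 8.88
eef_pos: [0.4707, 0.115, 0.0834]
ee_rot: [[0.992, 0.125, -0.001], [0.125, -0.992, 0.002], [-0.001, -0.002, -1.0]]
force: [-1.1, 6.4, -0.1]
gripper_width: 0.347
```

```bash
python3 chk.py scene t1 260 140 220 3
```

```text
[0.4707 0.115  0.0834] [-1.1  6.4 -0.1] 0.347
floor plane 1070 3035 [ 0.01  -0.103  0.995] tilt 5.9633736140864695 toward -84.73666681981571 z at tcp 0.03656882666192453
```

Tilting works: 6° toward -85°, as intended, with only about 6 N. I continue along the arc, letting the lip rise to the rim.

Call:
{"name": "carry_out", "arguments": {"travel": [[0,0.47,-0.46],[0,0.47,-0.43],[0,0.47,-0.39],[0,0.47,-0.36],[0,0.47,-0.32],[0,0.47,-0.28],[0,0.47,-0.24],[0,0.47,-0.2]], "turn": [0,0,0,0,0,0,0,0]}}

```text
clock: 9.6
eef_pos: [0.476, 0.0765, 0.1102]
ee_rot: [[0.992, 0.126, 0.0], [0.126, -0.992, 0.0], [0.0, -0.0, -1.0]]
force: [-0.4, 4.3, -2.5]
gripper_width: 0.341
```

```bash
python3 chk.py scene t2 260 140 220 3
```

```text
[0.476  0.0765 0.1102] [-0.4  4.3 -2.5] 0.341
floor plane 233 661 [ 0.024 -0.017  1.   ] tilt 1.6737297625262664 toward -34.59406209022897 z at tcp 0.007296528592573437
```

View pics/t2.png

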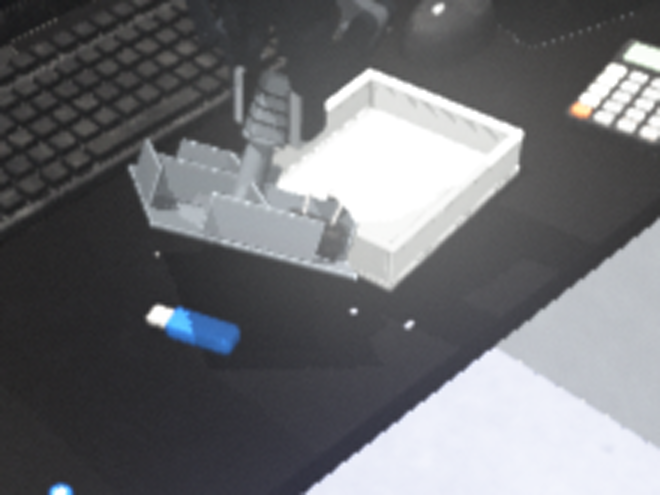

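The tray is leaning about 27° with its corner on the dish wall. The clip at (335,240) is still in its compartment and the vial is hidden behind. I continue to about 40°.

Call:
{"name": "carry_out", "arguments": {"travel": [[0,0.45,-0.18],[0,0.45,-0.16],[0,0.45,-0.12],[0,0.45,-0.1],[0,0,0],[0,0,0]], "turn": [0,0,0,0,0,0]}}

```text
clock: 10.15
eef_pos: [0.4786, 0.0587, 0.1157]
ee_rot: [[0.992, 0.126, 0.001], [0.126, -0.992, -0.0], [0.001, 0.0, -1.0]]
force: [-0.9, 3.5, -1.7]
gripper_width: 0.344
```

```bash
python3 chk.py scene t3 280 140 160 4
python3 - <<'E'
from h import *
for n in("top","wrist"):
    p,d=arm.grab_frame(n);cv2.imwrite(f"pics/t3{n}.png",p[...,::-1])
a=cv2.imread("pics/t3.png");b=cv2.resize(cv2.imread("pics/t3top.png")[150:250,300:440],(640,457))[:, :]
w=cv2.imread("pics/t3wrist.png")
cv2.imwrite("pics/t3all.png",np.vstack([np.hstack([cv2.resize(a,(400,300)),cv2.resize(b,(400,300))]),np.hstack([cv2.resize(w,(400,250)),np.zeros((250,400,3),np.uint8)])]))
E
```

```text
[0.4786 0.0587 0.1157] [-0.9  3.5 -1.7] 0.344
floor plane 326 915 [-0.007 -0.018  1.   ] tilt 1.1195885712596056 toward -110.88110484135666 z at tcp 0.007414311223584941
```

View pics/t3all.png

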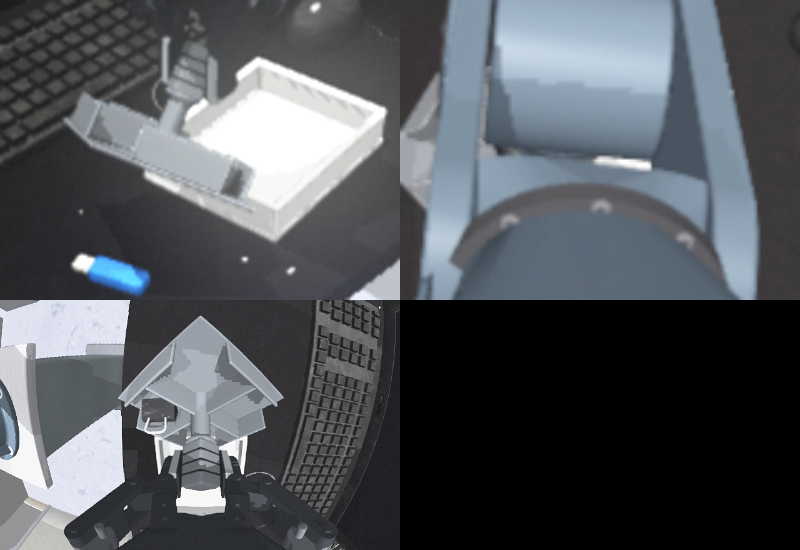

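Call:
{"name": "carry_out", "arguments": {"travel": [[0,0.1,-0.5],[0,0.4,-0.7],[0,0.7,-0.5],[0,0.7,-0.2],[0,0.7,0],[0,0.5,0],[0,0,0],[0,0,0]], "turn": [0,0,0,0,0,0,0,0], "newtons": 40}}

```text
clock: 10.97
eef_pos: [0.4821, 0.0278, 0.1343]
ee_rot: [[0.992, 0.126, -0.0], [0.126, -0.992, 0.0], [-0.0, -0.0, -1.0]]
force: [-0.1, -1.2, -2.5]
gripper_width: 0.337
```

```bash
python3 chk.py scene t4 280 140 160 5
```

```text
[0.4821 0.0278 0.1343] [-0.1 -1.2 -2.5] 0.337
floor plane 406 1683 [-0.001 -0.021  1.   ] tilt 1.1908573005573584 toward -93.64223012572194 z at tcp 0.0074266592882258654
```

View pics/t4.png

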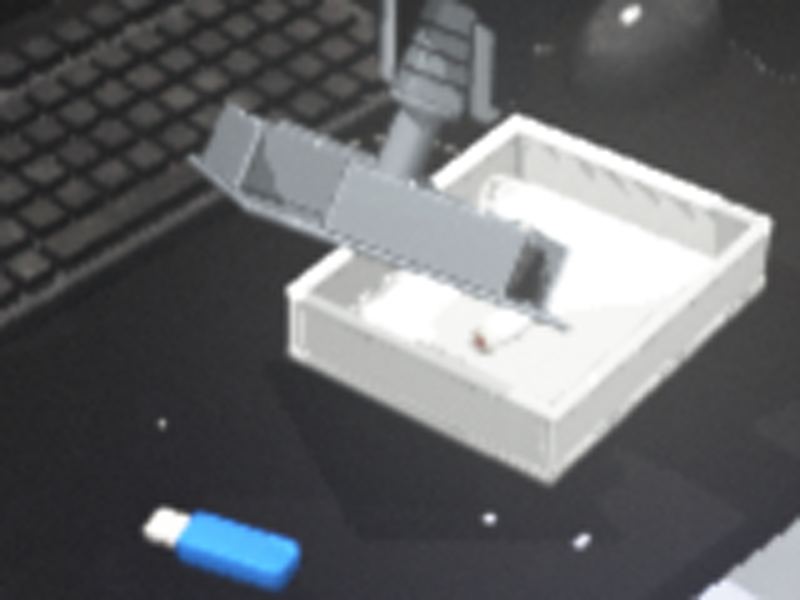

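The vial's red-dotted cap shows inside the dish at (480,340), and the clip is still in the tray at (535,270). Next I bring the tray back upright by backing off with its underside riding on the rim.

Call:
{"name": "carry_out", "arguments": {"travel": [[0,-0.4,0],[0,-0.7,0],[0,-0.7,0],[0,-0.6,0.4],[0,-0.25,0.6],[0,0,0.6],[0,0,0.5],[0,0,0.3]], "turn": [0,0,0,0,0,0,0,0], "newtons": 30}}

```text
clock: 11.68
eef_pos: [0.48, 0.0541, 0.1107]
ee_rot: [[0.992, 0.128, 0.002], [0.128, -0.992, -0.001], [0.002, 0.002, -1.0]]
force: [-0.3, -2.0, 14.4]
gripper_width: 0.338
```

Call:
{"name": "carry_out", "arguments": {"travel": [[0,-0.4,0.1],[0,-0.5,0.15],[0,-0.5,0.18],[0,-0.5,0.2],[0,-0.5,0.22],[0,0,0]], "turn": [0,0,0,0,0,0]}}

```text
clock: 12.18
eef_pos: [0.4777, 0.0782, 0.1026]
ee_rot: [[0.992, 0.128, 0.004], [0.128, -0.992, -0.001], [0.004, 0.002, -1.0]]
force: [0.8, -1.2, 7.3]
gripper_width: 0.338
```

```bash
python3 chk.py scene t5 240 140 200 4
```

```text
[0.4777 0.0782 0.1026] [ 0.8 -1.2  7.3] 0.338
floor plane 174 840 [ 0.024 -0.022  0.999] tilt 1.8735355221963665 toward -43.36455336388549 z at tcp 0.0074857049935616645
```

View pics/t5.png

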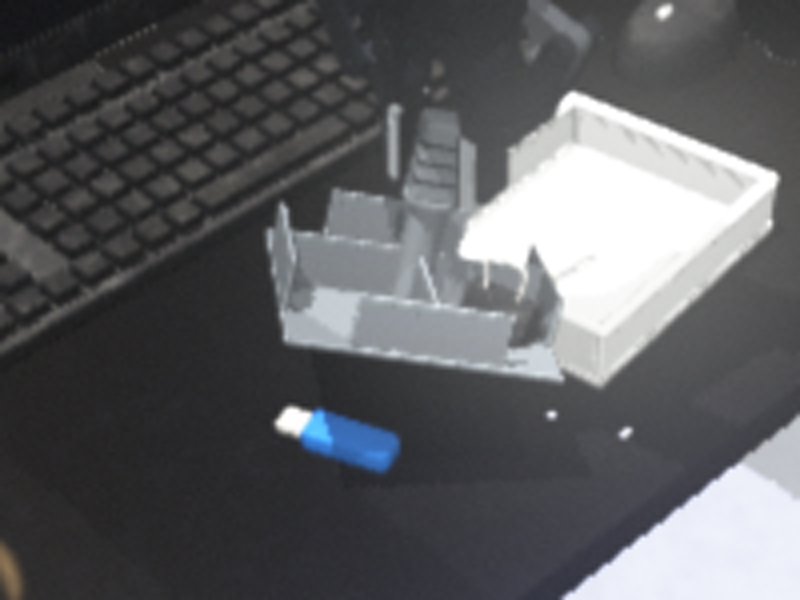

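Uprighting works: the tilt is down to about 20°, with the clip inside. I continue.

Call:
{"name": "carry_out", "arguments": {"travel": [[0,-0.4,0.22],[0,-0.4,0.24],[0,-0.4,0.26],[0,-0.4,0.28],[0,-0.4,0.3],[0,-0.4,0.3],[0,-0.4,0.3],[0,0,0]], "turn": [0,0,0,0,0,0,0,0]}}

```text
clock: 12.9
eef_pos: [0.4741, 0.1062, 0.0834]
ee_rot: [[0.992, 0.128, 0.004], [0.128, -0.992, -0.001], [0.004, 0.001, -1.0]]
force: [0.6, -0.3, 6.9]
gripper_width: 0.337
```

```bash
python3 chk.py scene t6 240 140 200 4
```

```text
[0.4741 0.1062 0.0834] [ 0.6 -0.3  6.9] 0.337
floor plane 1165 3099 [-0.009 -0.005  1.   ] tilt 0.6117599115250796 toward -149.50026531051853 z at tcp 0.03763015870900075
```

The tray is level again (0.6°). Next I lift it, take it back to its first place and turn it back.

Call:
{"name": "carry_out", "arguments": {"travel": [[0,0,-0.6],[0,0,-1],[0,0,-1],[0,-0.5,-0.6],[0,-1,0],[0,-1.2,0],[0,-1.2,0],[0,-1.2,0]], "turn": [0,0,0,0,0,0,0,0]}}

```text
clock: 13.62
eef_pos: [0.4649, 0.1579, 0.1145]
ee_rot: [[0.992, 0.126, -0.001], [0.126, -0.992, 0.0], [-0.001, -0.0, -1.0]]
force: [0.0, -0.3, -1.8]
gripper_width: 0.337
```

Call:
{"name": "carry_out", "arguments": {"travel": [[0,-1.2,0],[0,-1.2,0],[0,-1.2,0],[0,-1.2,0],[-0.1,-1,0],[0,-0.6,0],[0,0,0],[0,0,0]], "turn": [0,0,0,0,0,0,0.04,0.06]}}

```text
clock: 14.28
eef_pos: [0.4564, 0.2209, 0.115]
ee_rot: [[1.0, 0.026, -0.0], [0.026, -1.0, -0.0], [-0.0, 0.0, -1.0]]
force: [0.9, 0.4, -1.8]
gripper_width: 0.339
```

Call:
{"name": "carry_out", "arguments": {"travel": [[0,0,0],[0,0,0],[0,0,0],[0,0,0],[0,0,0],[0,0,0],[0,0,0],[0,0,0]], "turn": [0.08,0.09,0.09,0.09,0.08,0.06,0.03,0]}}

```text
clock: 14.95
eef_pos: [0.4566, 0.2202, 0.115]
ee_rot: [[0.881, -0.474, -0.0], [-0.474, -0.881, -0.0], [-0.0, 0.0, -1.0]]
force: [0.1, 0.7, -1.3]
gripper_width: 0.337
```

```bash
python3 chk.py scene t7 180 150 240 3
```

```text
[0.4566 0.2202 0.115 ] [ 0.1  0.7 -1.3] 0.337Traceback (most recent call last):
  File "chk.py", line 17, in <module>
    print("floor plane",best,len(Q),np.round(N,3),"tilt",np.degrees(np.arccos(N[2])),"toward",np.degrees(np.arctan2(N[1],N[0])),"z at tcp",A[2]-((s["eef_pos"][:2]-A[:2])@N[:2])/N[2])
                                             ^
NameError: name 'N' is not defined. Did you mean: 'n'?
```

View pics/t7.png

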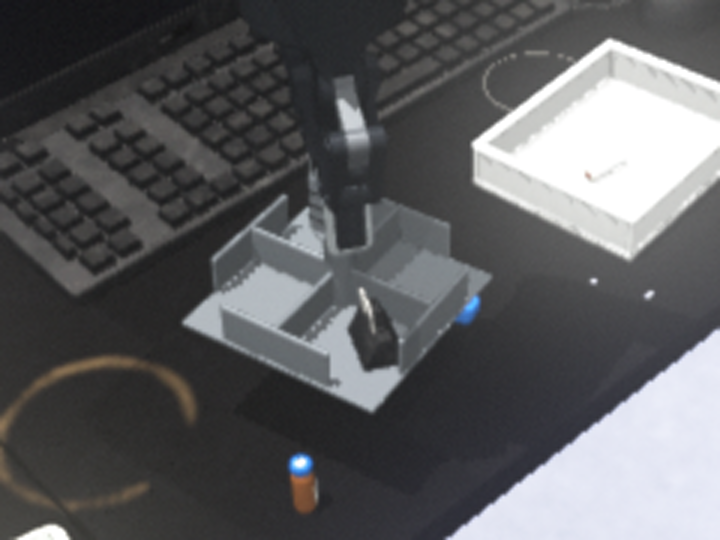

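The vial lies in the dish at (600,172). The tray is level, with the clip on its floor against the wall at (375,335), and clear of the brown vial. I lower it.

Call:
{"name": "carry_out", "arguments": {"travel": [[0,0,0.6],[0,0,1.2],[0,0,1.2],[0,0,1.2],[0,0,1],[0,0,0.6],[0,0,0.4],[0,0,0.2]], "turn": [0,0,0,0,0,0,0,0]}}

```text
clock: 15.67
eef_pos: [0.4574, 0.2206, 0.0511]
ee_rot: [[0.881, -0.474, 0.001], [-0.474, -0.881, 0.001], [0.0, -0.001, -1.0]]
force: [-0.4, 3.0, 8.2]
gripper_width: 0.334
```

Call:
{"name": "carry_out", "arguments": {"travel": [[0,0,0.1],[0,0,0.1],[0,0,0],[0,0,0]], "turn": [0,0,0,0]}}

```text
clock: 16.0
eef_pos: [0.4579, 0.2209, 0.0505]
ee_rot: [[0.881, -0.474, 0.003], [-0.474, -0.881, 0.001], [0.002, -0.003, -1.0]]
force: [0.2, 2.1, 7.2]
gripper_width: 0.339
```

On the bench (7 N). I open, retreat straight up and check.

Call:
{"name": "carry_out", "arguments": {"travel": [[0,0,0],[0,0,0],[0,0,0],[0,0,0],[0,0,0],[0,0,0],[0,0,0],[0,0,0]], "turn": [0,0,0,0,0,0,0,0], "jaw": 8}}

```text
clock: 16.67
eef_pos: [0.4567, 0.2201, 0.0489]
ee_rot: [[0.881, -0.473, -0.0], [-0.473, -0.881, -0.0], [-0.0, 0.0, -1.0]]
force: [0.5, 0.8, -0.2]
gripper_width: 0.934
```

Call:
{"name": "carry_out", "arguments": {"travel": [[0,0,-1],[0,0,-2],[0,0,-3],[0,0,-3],[0,0,-3],[0,0,-3],[0,0,0],[0,0,0]], "turn": [0,0,0,0,0,0,0,0]}}

```text
clock: 17.33
eef_pos: [0.4578, 0.2205, 0.2015]
ee_rot: [[0.881, -0.473, 0.005], [-0.473, -0.881, 0.001], [0.004, -0.004, -1.0]]
force: [0.3, -0.3, -0.6]
gripper_width: 0.936
```

```bash
python3 chk.py scene end 180 150 240 3
python3 - <<'E'
from h import *
p,d=arm.grab_frame("scene");P=cloud("scene",d);x,y,h=P[...,0],P[...,1],P[...,2]
m=(abs(x-.457)<.05)&(abs(y-.22)<.05)&(h>.081)&(h<.095);print("grip top",m.sum(),P[m].mean(0))
q=p.astype(int);c=np.radians(7.27);R=np.array([[np.cos(c),-np.sin(c)],[np.sin(c),np.cos(c)]])
L=(P[...,:2]-[.4899,-.031])@R
m=(abs(L[...,0])<.053)&(abs(L[...,1])<.068)&(q[...,0]-q[...,2]>25)&(d>0);print("red on cap, dish frame",m.sum(),np.median(L[m],0),np.median(h[m]))
E
```

```text
[0.4578 0.2205 0.2015] [ 0.3 -0.3 -0.6] 0.936
floor plane 371 2039 [-0.002 -0.009  1.   ] tilt 0.529804575754387 toward -103.50691864810372 z at tcp 0.00560213874500069
grip top 166 [0.45542671 0.2251884  0.08589828]
red on cap, dish frame 2 [0.00146125 0.03355345] 0.009901953461493196
```

View pics/end.png

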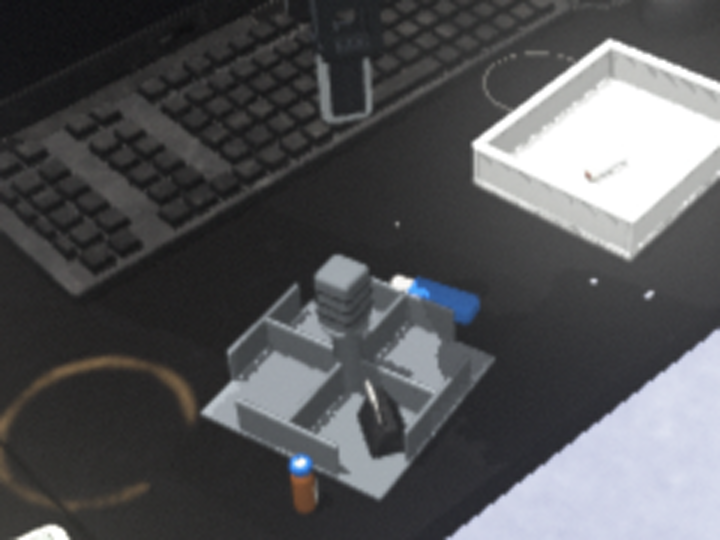

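The final view shows the vial lying in the dish (600,172). The tray is flat on the bench with the clip on its floor (380,425), and the gripper is clear. I hand it in.

```bash
python3 -c "
from workcell import arm
print(arm.job_done())"
```

```text
the job is handed in; nothing more can be done
None
```

The vial is in the white dish, the clip is still in the organiser, and the organiser is back upright on the bench where it started. The job is handed in, after about 17 s of robot time.

**Method:** The tool could only move and turn about its own axis, so it could not tilt the organiser directly. I gripped the square post across its diagonal and pushed the vial's corner against the outside of the dish wall. The organiser then pivoted in the jaws to roughly 40° by eye, and the vial slid over the rim into the dish. Backing off with the underside riding on the rim brought it level again.

**Last checks:**
- **Vial:** its cap is in the dish, about (1, 34) mm from the dish centre and 10 mm above the bench. Only 2 pixels gave that position, but the picture agrees.
- **Organiser:** tilt is about 0.5° and the grip top is 86 mm above the bench, so the grip centre is about 68 mm up. It is about 250 mm from the dish centre.
- **Clip:** it lies on its compartment's floor, judged from the picture only.
- **Gripper:** it is open, well above everything, and reads almost no force. It was never near the vial.

**Checks that failed or disagreed:** My tilt check gave no reading of the organiser while it was steeply tilted, because it picked up the dish floor instead. It also failed once while the organiser was held high, so I judged those moments from the pictures. The scene and top cameras disagreed by about 5 mm in y; I used the wrist camera's value, which lay between them.

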